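# Lock up the tool chest with hasp and pin

## Robot

A 6-joint arm with a two-finger parallel gripper is mounted at the origin on the work surface. World frame = base frame: x ahead of the robot, y to its left, z up, the work surface at z = 0. Lengths are in m, angles in rad, forces in N, time in s.
With the tool pointing down it reaches from about 0.25 to 0.725 m from the base axis. Payload 9.7 kg.
Tool frame: the origin (TCP) lies at the very end of the fingers, on their centre line; the grasp point (between the pads) lies 19 mm behind it; z points along the fingers, x is the direction in which the jaws open and shut, and the axes are right-handed (so a half turn about z gives the same grasp; the last joint's range is limited). The gripper opens to 85 mm and grips with 20 to 120 N. Pads are 22 mm wide; open, the fingers measure 114 mm over their backs; the gripper's body (76 mm by 85 mm) begins 54 mm behind the grasp point. The pads swing forward as they close: fully open they stand 13 mm farther back than shut.
Start: joints at [1.154, 0.087, 0.176, 1.66, 0, 1.571], TCP at [0.223, 0.503, 0.231] pointing down, gripper open.
Joint ranges: [-3.13, 3.13], [-0.85, 1.81], [-1.15, 1.24], [-2.2, 2.28], [-1.44, 1.52], [-3.14, 3.14]. Speed limits (rad/s): [2.22, 2.22, 2.57, 3.14, 3.14, 3.14].

## Interface

Orientations are given as a rotation vector (axis times angle).
In Python, from bench import env, imaging, finish_job gives the robot as it stands.
- The arm moves only by the shell command python3 -m creep 'ROWS' [FORCE]. ROWS is JSON, a list of rows, each a list of 5 numbers: the shift along the tool's x, y, z in mm, then the turn about the tool's z in rad, then the finger opening in mm, from 0 to 85.4. A call has 1 to 10 rows; each row shifts and turns the pose as measured when the row begins, along the tool's axes as they then stand; what a row does not reach is not made up. A row lasts 1/8 s, in which the tool goes at most 62.5 mm and 10.7 degrees, less where a joint would pass 70% of its speed; a pose out of reach is approached as far as the arm can. A call is refused whole if a number of a shift passes 62.5 or a number of a turn 0.188, either way. A call with a gripper value outside its range is refused whole. The fingers move at their own pace and stop on an object; FORCE is the grip in N (left out, the last holds). Time passes only in rows, so rows that do not move let the fingers close. It gives the time, the measured TCP pose, the force and the opening at its end, in the units of the state.
- env.observe(): the state, without advancing time (a new reading comes with each control period).
- imaging.get_image(name): name is "side" or "top" or "wrist"; returns the picture (384x512x3 uint8, red, green, blue); there is no depth.
- imaging.get_calibration(name): a dict with "fx", "fy", "cx", "cy" (pixels), "rvec" (rotation vector, rad) and "tvec" (3), from world to camera coordinates, as OpenCV has them. Camera axes: x right, y down, z forward; pixel columns grow to the right and rows downward; lengths in m; the calibration is good to about 2 mm. The wrist camera is an equidistant fisheye: a pixel r from the principal point sees the ray r / f radians off the axis. A picture is of the moment at which its call begins: read the wrist's pose just before it. get_calibration takes no time and is no camera call; for the wrist camera it gives the pose at the moment of the call.
- finish_job(): hands the job in, once; it reports no verdict.
The state is a dict: "t": time; "joint_positions": joint angles; "dq": joint speeds; "joint_torque": joint torques, N m; "ee_pos": TCP position; "tool_rot": TCP orientation; "force": force on the tool from outside, world axes, zero at the start; "torque": the same for the moment, N m; "grip_width": opening from 0.0 (shut) to 1.0 (fully open).
Only numpy, scipy, OpenCV 4.12 (cv2) and the standard library are available. Lean on these libraries where they do the work, as an engineer would, in place of code of your own. Each camera call takes 0.05 s, during which the arm holds its last target.

## Task

Lock up the grey tool chest: first press its partly open lid fully shut, then swing the hasp down over the staple until it lies flat against the chest's front, and last take the round-knobbed retaining pin from the wooden block and drop it upright, fully home, through the hole in the staple. Let go of everything, and leave the other tools and the figurine where they are.

Things in the scene. Friction and masses are not known exactly. Their poses are not given: they have to be found in the camera images.
- chest: Grey sheet-steel tool chest fixed to the bench, 160 deep (its x) x 260 wide (its y) x 130 high with the lid shut. Origin: centre of its underside; z up. Its front face, with staple and hasp, looks along its own -x, 80 mm from the origin. From the middle of the front a flat staple tongue sticks out level: 28 wide, 6 thick, reaching 37 out from the front, top face 95 above the bench, with an upright 12 mm round through-hole (chamfered mouth) near its end.
- eye (a point): Centre of the hole in the staple tongue, at the tongue's top face: 24 mm out from the chest's front, 95 mm above the bench, 35 mm below the top of the shut lid. Axes as the chest's.
- lid (a joint): Angle of the lid, rad: 0 shut, growing as its front edge rises. The hinge runs along the rear (+x) top edge of the chest, 108 mm above the bench. The hinge is stiff, so the lid stays where it is left; a few newtons down on the front part shut it.
- lid_press (a point): Point on the flat top of the lid, midway across its width, 45 mm behind its front edge and 115 mm from the rear edge: a good place to press. 130 mm above the bench when the lid is shut. Lid 22 mm thick, 160 x 260.
- hasp (a joint): Angle of the hasp relative to the lid, rad: 0 flat against the chest's front (with the lid shut), pi/2 sticking straight out from the front, larger when leaning up and back, 2.6 at most. The hinge is stiff: the hasp stays where it is left, a newton or two on its bar moves it.
- hasp_hinge (a point): Middle of the hasp's hinge line, on the lid's front edge (4 mm out from the front, 122 mm above the bench when the lid is shut); the line runs along the chest's y.
- hasp_bar (a point): Middle of the hasp's crossbar, 47 mm from the hinge line. The hasp is a 4 mm steel plate, T-shaped: 60 wide, with a slot 34 wide from 24 to 49 mm from the hinge line, through which the staple passes; its crossbar wings are 18 high (38 to 56 mm from the hinge line), and reach 54 mm to either side of the middle, so 30 to 54 mm to the side there is plain flat wing to push on, clear of the staple.
- pin: Loose steel retaining pin, about 40 to 85 g, upright in one of the three holes of the block. Origin: on its axis at the underside of its flange; z up along the axis. Above: flange 24 diameter x 4 high, then a smooth round knob 18 diameter from 4 to 32 mm (grip it here). Below: a shank 8 diameter, 40 long, with a tapered tip. Home in the staple its flange rests on the tongue.
- block: Wooden tool block fixed to the bench, 50 (x) x 190 (y) x 50 high; origin at the centre of its underside. Three 12 mm holes 46 deep in its top at y = -60, 0 and +60 mm hold the pin and two other tools; which is where varies.
- awl: Bystander: small awl in the block, with a black waisted round handle 52 mm tall. Origin where the handle meets the block's top.
- key: Bystander: key in the block, with a flat square steel head 24 x 24 x 14 mm. Origin at the head's underside, on the block's top.
- driver: Bystander: black-handled screwdriver lying on the bench.
- figurine: Bystander: plain gold cat figurine, 110 mm tall, 72 mm across, standing on the bench; origin at the centre of its underside.
Things that resemble listed ones, but are neither listed nor needed, are in the scene too. Leave any purple or red look-alike of the pin alone.

How it is judged:
By the outcome, as a careful person would: the job done as asked, in the order asked, and still so for the second after the job is handed in, with the robot touching nothing.
It also fails if it takes over 62 s, if anything falls off the work surface, if the arm or the gripper's body presses on something with over 40 N, if the wrist force passes 120 N, or if a joint passes its speed limit or range.

## Working session

There is one attempt and no reset: what is moved stays moved. The work goes in short steps, Python scripts to look and compute and a shell command to move; the robot and the scene stay as the last step left them, time stands still between calls to the robot, and variables do not carry over. Pictures are saved under pics/ and viewed, and the job is handed in when it is done.

```bash
ls; mkdir -p pics; python3 - <<'E'
from bench import env, imaging
import cv2
s=env.observe(); print(s)
for n in ("side","top","wrist"):
    print(n,imaging.get_calibration(n))
    cv2.imwrite(f"pics/{n}0.png",imaging.get_image(n)[:,:,::-1])
E
```

```text
pics
{'t': 0.0, 'joint_positions': array([1.15399334e+00, 8.74453516e-02, 1.75118748e-01, 1.65977651e+00,
       4.89756004e-06, 1.57083796e+00]), 'dq': array([-9.01101397e-05,  2.37283321e-05, -1.47840415e-04,  2.54488850e-04,
       -9.51133524e-04,  2.73649231e-04]), 'joint_torque': array([ 2.12947598e-03, -5.20387602e+01,  4.64807582e+01,  1.62677479e-02,
        6.14658848e-05, -1.37390481e-05]), 'ee_pos': array([0.22256896, 0.50270762, 0.23058326]), 'tool_rot': array([ 2.63242504e+00,  1.71332628e+00, -1.72415491e-03]), 'force': array([0.17281262, 0.43277896, 0.01444863]), 'torque': array([ 0.03482805, -0.00236398, -0.02394147]), 'grip_width': 1.0007303970530255}
side {'fx': 416.4188905109126, 'fy': 416.4188905109126, 'cx': 255.48516062527455, 'cy': 186.1002059420499, 'rvec': array([ 2.14444361, -0.91196763,  0.41744954]), 'tvec': array([-0.39639477,  0.3297608 ,  0.82828364])}
top {'fx': 472.26343015339484, 'fy': 472.26343015339484, 'cx': 253.80736730918775, 'cy': 184.70892722576605, 'rvec': array([ 2.18104365, -2.12508965,  0.10494504]), 'tvec': array([-0.02078321,  0.54033751,  1.48058549])}
wrist {'fx': 297.3186396354542, 'fy': 297.3186396354542, 'cx': 256.17850719821996, 'cy': 193.32244030295774, 'rvec': array([-2.43573918, -1.58505034, -0.21493404]), 'tvec': array([-0.54968485, -0.03400004,  0.37868222])}
```

View pics/side0.png

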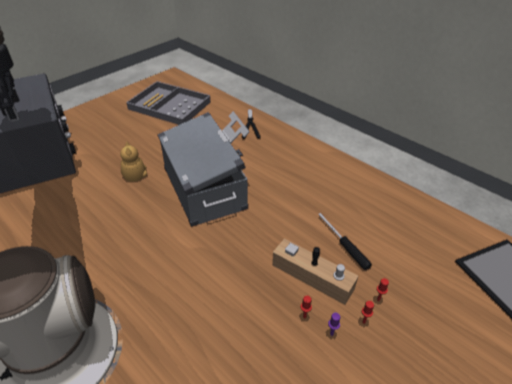

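View pics/top0.png

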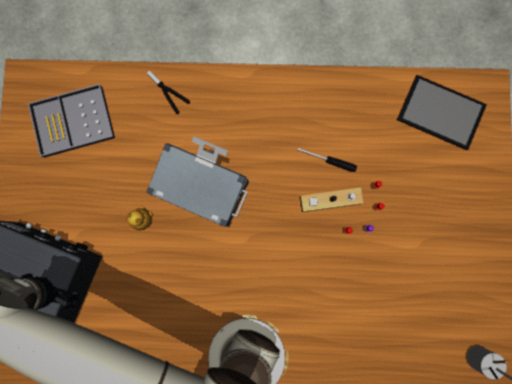

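View pics/wrist0.png

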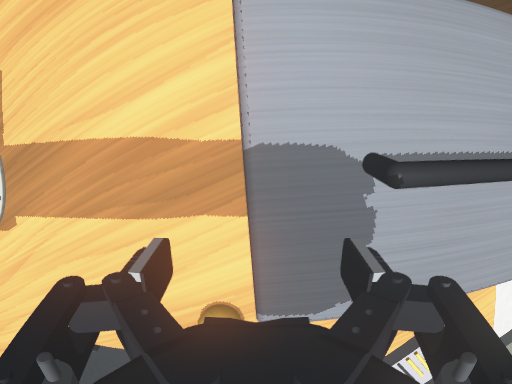

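```bash
cat > h.py <<'E'
from bench import env, imaging
import cv2, numpy as np
R=lambda r: cv2.Rodrigues(np.array(r,float))[0]
def proj(n,P):
    c=imaging.get_calibration(n); K=np.array([[c['fx'],0,c['cx']],[0,c['fy'],c['cy']],[0,0,1]])
    P=np.atleast_2d(np.array(P,float))
    if n=='wrist':
        return cv2.fisheye.projectPoints(P.reshape(-1,1,3),c['rvec'],c['tvec'],K,np.zeros(4))[0].reshape(-1,2)
    return cv2.projectPoints(P,c['rvec'],c['tvec'],K,None)[0].reshape(-1,2)
def ray(n,uv,c=None):
    c=c or imaging.get_calibration(n); M=R(c['rvec']); o=-M.T@np.array(c['tvec'])
    a=(uv[0]-c['cx'])/c['fx']; b=(uv[1]-c['cy'])/c['fy']
    if n=='wrist':
        t=np.hypot(a,b); d=np.array([np.sin(t)*a/t,np.sin(t)*b/t,np.cos(t)])
    else: d=np.array([a,b,1.])
    return o,M.T@(d/np.linalg.norm(d))
def plane(n,uv,z,c=None):
    o,d=ray(n,uv,c); return o+d*(z-o[2])/d[2]
def tri(obs):
    A=np.zeros((3,3));b=np.zeros(3);L=[ray(*x) for x in obs]
    for o,d in L:
        Q=np.eye(3)-np.outer(d,d);A+=Q;b+=Q@o
    p=np.linalg.solve(A,b); return p,[np.linalg.norm((np.eye(3)-np.outer(d,d))@(p-o))*1e3 for o,d in L]
def big(n,box,s,name,img=None):
    im=imaging.get_image(n) if img is None else img
    x0,y0,x1,y1=box
    cv2.imwrite('pics/'+name+'.png',cv2.resize(im[y0:y1,x0:x1,::-1],None,fx=s,fy=s,interpolation=cv2.INTER_CUBIC))
    return im
E
python3 - <<'E'
from h import *
np.set_printoptions(precision=4,suppress=True)
print(proj('top',[[0,0,0],[0.5,0,0],[.5,.3,0],[.223,.503,.231]]),proj('side',[[0,0,0],[0.5,0,0],[.5,.3,0],[.223,.503,.231]]))
for n in('top','side'): print(ray(n,(256,192)))
for p in [(313,202),(333,198),(351,196)]: print(plane('top',p,.06))
im=cv2.imread('pics/top0.png')[:,:,::-1]
big('top',(130,120,270,240),5.5,'topz',im); big('top',(280,140,400,240),6,'topb',im)
im=cv2.imread('pics/side0.png')[:,:,::-1]
big('side',(150,90,280,230),4.2,'sidez',im); big('side',(260,200,400,340),4.2,'sideb',im)
E
```

```text
[[247.1781 357.0608]
 [251.5632 198.1704]
 [159.8596 195.8395]
 [ 62.4495 287.3682]] [[ 56.198  351.8872]
 [236.4406 221.002 ]
 [166.95   170.8496]
 [ 17.4297 114.7513]]
(array([ 0.3667, -0.0365,  1.5326]), array([ 0.0999,  0.0147, -0.9949]))
(array([-0.0189, -0.5623,  0.7971]), array([ 0.5373,  0.5093, -0.6722]))
[ 0.4877 -0.1934  0.06  ]
[ 0.5018 -0.2555  0.06  ]
[ 0.5095 -0.3115  0.06  ]
```

View pics/topz.png

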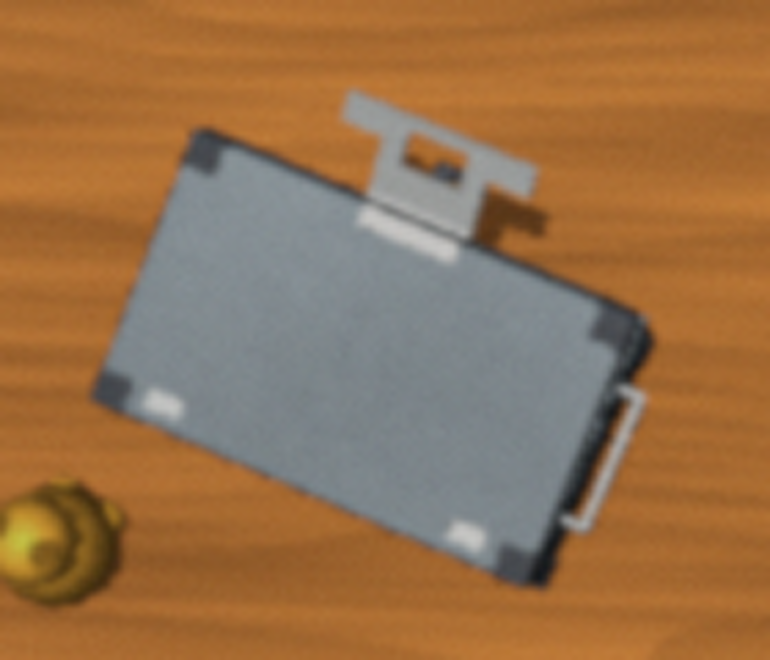

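View pics/topb.png

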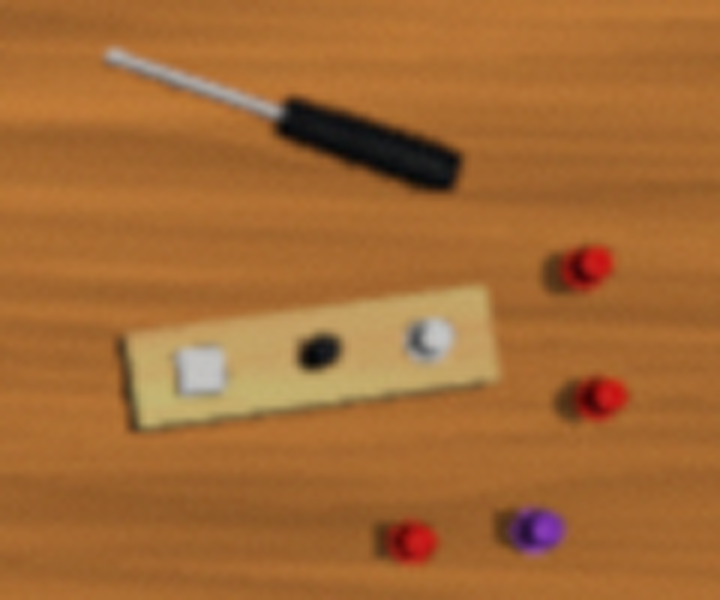

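View pics/sidez.png

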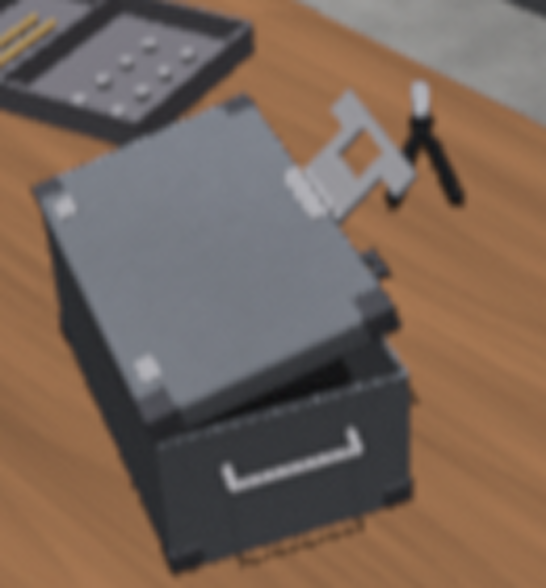

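View pics/sideb.png

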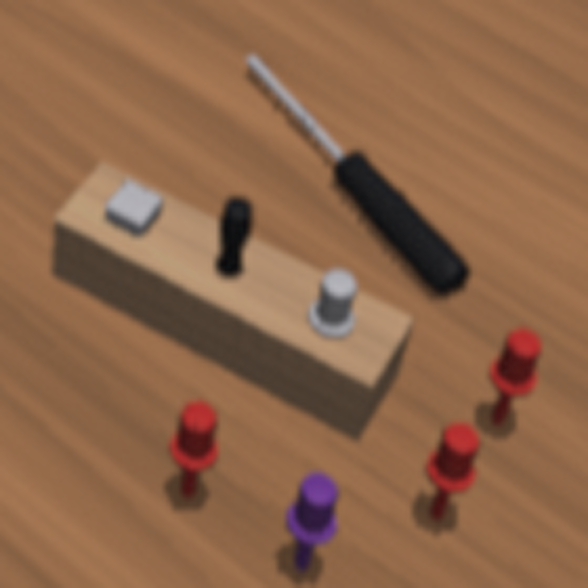

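```bash
cat >> h.py <<'E'
tz=lambda X,Y:('top',((X+.5)/5.5-.5+130,(Y+.5)/5.5-.5+120))
tb=lambda X,Y:('top',((X+.5)/6-.5+280,(Y+.5)/6-.5+140))
sz=lambda X,Y:('side',((X+.5)/4.2-.5+150,(Y+.5)/4.2-.5+90))
sb=lambda X,Y:('side',((X+.5)/4.2-.5+260,(Y+.5)/4.2-.5+200))
np.set_printoptions(precision=4,suppress=True)
E
python3 - <<'E'
from h import *
T=lambda *a:print(*tri(a))
print('lid corners RL,RR,FR,FL')
T(tz(95,395),sz(35,188)); T(tz(535,580),sz(152,420)); T(tz(652,325),sz(392,300)); T(tz(198,130),sz(248,97))
print('hasp tip corners L,R'); T(tz(350,95),sz(348,92)); T(tz(535,180),sz(408,190))
print('tongue');T(tz(452,172),sz(377,258))
print('chest bottom'); print(plane(*sz(172,572),0),plane(*sz(410,500),0))
print('knob top'); T(tb(435,332),sb(339,280)); print('flange',); T(tb(428,345),sb(331,318))
print('awl top');T(tb(325,347),sb(238,206))
print('key');T(tb(202,370),sb(135,200))
print('block corners z=.05');
for p in [(122,337),(486,287),(500,380),(138,430)]: print(plane(*tb(*p),.05))
for p in [(105,163),(412,320),(372,385),(55,218)]: print(plane(*sb(*p),.05))
E
```

```text
lid corners RL,RR,FR,FL
[0.5006 0.3128 0.1258] [np.float64(0.9879937053605876), np.float64(0.9879937053606327)]
[0.4053 0.0691 0.1296] [np.float64(1.9693988354708043), np.float64(1.9693988354708194)]
[0.5397 0.0087 0.1739] [np.float64(2.124801371914251), np.float64(2.1248013719143266)]
[0.6432 0.2562 0.1582] [np.float64(0.21614137219745427), np.float64(0.21614137219737364)]
hasp tip corners L,R
[0.6569 0.1694 0.193 ] [np.float64(0.19174567823454247), np.float64(0.1917456782344956)]
[0.615  0.0717 0.1832] [np.float64(1.0051323867806399), np.float64(1.0051323867805038)]
tongue
[0.6363 0.1251 0.092 ] [np.float64(0.28947216756602445), np.float64(0.289472167566071)]
chest bottom
[0.4047 0.0736 0.    ] [0.5528 0.0121 0.    ]
knob top
[ 0.511  -0.3113  0.0776] [np.float64(0.2583754036025578), np.float64(0.2583754036026851)]
flange
[ 0.507  -0.313   0.0512] [np.float64(0.17975079696043378), np.float64(0.17975079696051624)]
awl top
[ 0.5002 -0.2523  0.0962] [np.float64(0.11245042192464778), np.float64(0.11245042192456627)]
key
[ 0.4899 -0.194   0.0618] [np.float64(0.037564826968710524), np.float64(0.037564826968725804)]
block corners z=.05
[ 0.5072 -0.1531  0.05  ]
[ 0.5383 -0.3433  0.05  ]
[ 0.4896 -0.3506  0.05  ]
[ 0.4586 -0.1623  0.05  ]
[ 0.5071 -0.1584  0.05  ]
[ 0.5362 -0.3438  0.05  ]
[ 0.4885 -0.3515  0.05  ]
[ 0.4578 -0.1648  0.05  ]
```

```bash
python3 -m creep '[[0,20,-30,0,40],[-10,45,-30,0,0],[-20,50,0,0,0],[-20,50,0,0,0],[-20,50,0,0,0],[-20,50,0,0,0],[-20,50,0,0,0],[-20,50,0,0,0],[-20,50,0,0,0],[0,0,0,0,0]]' 30; python3 - <<'E'
from h import *
s=env.observe(); print(s['ee_pos'],R(s['tool_rot'])[:,:2].T)
im=imaging.get_image('wrist'); cv2.imwrite('pics/w1.png',im[:,:,::-1])
E
```

```text
t: 1.4
ee_pos: [0.5509, 0.1882, 0.2888]
tool_rot: [2.629, 1.717, -0.01]
force: [-0.6, -0.1, -0.4]
grip_width: -0.001
[0.5509 0.1882 0.2888] [[ 0.4021  0.9156 -0.0062]
 [ 0.9156 -0.4021 -0.0016]]
```

View pics/w1.png

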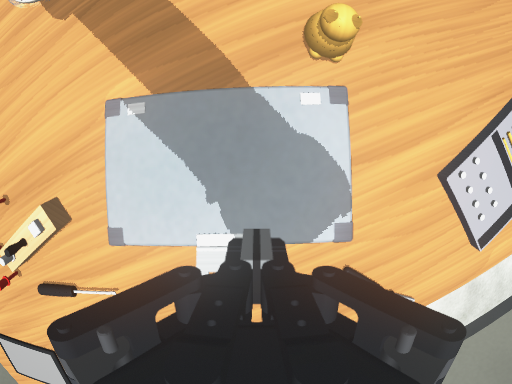

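```bash
python3 -m creep '[[-16,13,0,-0.02,0],[-16,13,-0,0,0],[0,0,-0,0,0],[0,0,40,0,0],[0,0,40,0,0],[0,0,35,0,0],[0,0,5,0,0],[0,0,5,0,0],[0,0,5,0,0],[0,0,5,0,0]]'; python3 -m creep '[[0,0,5,0,0],[0,0,5,0,0],[0,0,5,0,0]]'
```

```text
t: 2.7
ee_pos: [0.5599, 0.1543, 0.1561]
tool_rot: [2.606, 1.75, 0.003]
force: [0.4, -0.7, 1.8]
grip_width: -0.004
t: 3.08
ee_pos: [0.561, 0.1543, 0.1418]
tool_rot: [2.606, 1.749, 0.008]
force: [1.0, -0.3, 2.0]
grip_width: 0.002
```

```bash
python3 -m creep '[[0,0,5,0,0],[0,0,4,0,0],[0,0,3,0,0],[0,0,2,0,0]]'; python3 -m creep '[[0,0,2,0,0],[0,0,2,0,0]]'
```

```text
t: 3.58
ee_pos: [0.5611, 0.1543, 0.1299]
tool_rot: [2.605, 1.748, 0.012]
force: [-6.9, -2.4, 21.2]
grip_width: 0.003
t: 3.82
ee_pos: [0.5611, 0.1542, 0.13]
tool_rot: [2.604, 1.748, 0.017]
force: [-5.0, -2.2, 15.4]
grip_width: 0.001
```

```bash
python3 -m creep '[[0,0,-30,0,0],[0,-20,-50,0,0],[0,-50,-50,0,0],[0,-50,0,0,0],[0,-50,0,0,0],[0,0,0,0,0]]'; python3 - <<'E'
from h import *
s=env.observe(); print(s['ee_pos'],R(s['tool_rot']).T)
c=imaging.get_calibration('wrist'); np.save('w2c.npy',c,allow_pickle=True)
im=imaging.get_image('wrist'); cv2.imwrite('pics/w2.png',im[:,:,::-1])
big('side',(150,90,280,230),4.2,'sidez2');big('top',(130,120,270,240),5.5,'topz2')
E
```

```text
t: 4.58
ee_pos: [0.402, 0.2178, 0.2554]
tool_rot: [2.608, 1.748, 0.012]
force: [1.1, 0.2, 0.4]
grip_width: 0.004
[0.402  0.2178 0.2554] [[ 0.3798  0.925   0.0056]
 [ 0.925  -0.3799  0.0059]
 [ 0.0076  0.0029 -1.    ]]
```

View pics/w2.png

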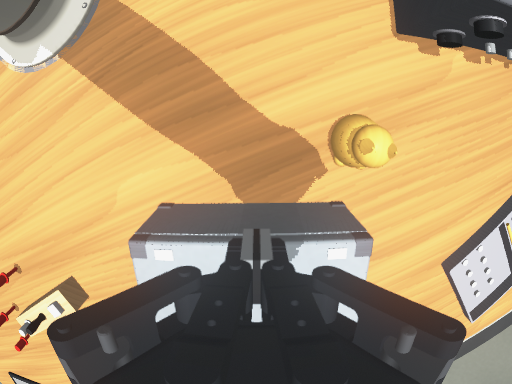

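View pics/sidez2.png

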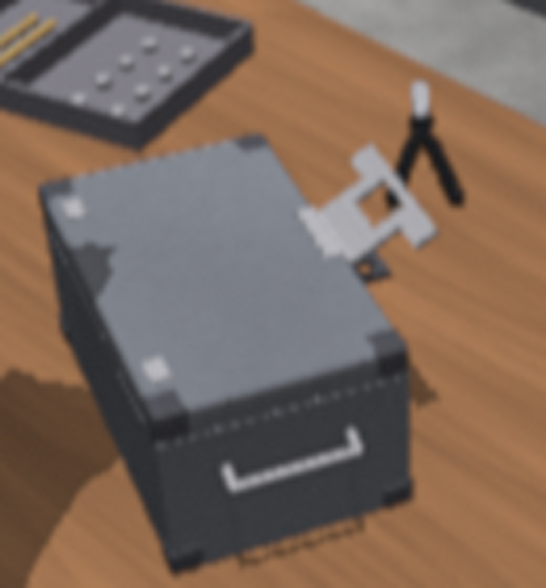

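View pics/topz2.png

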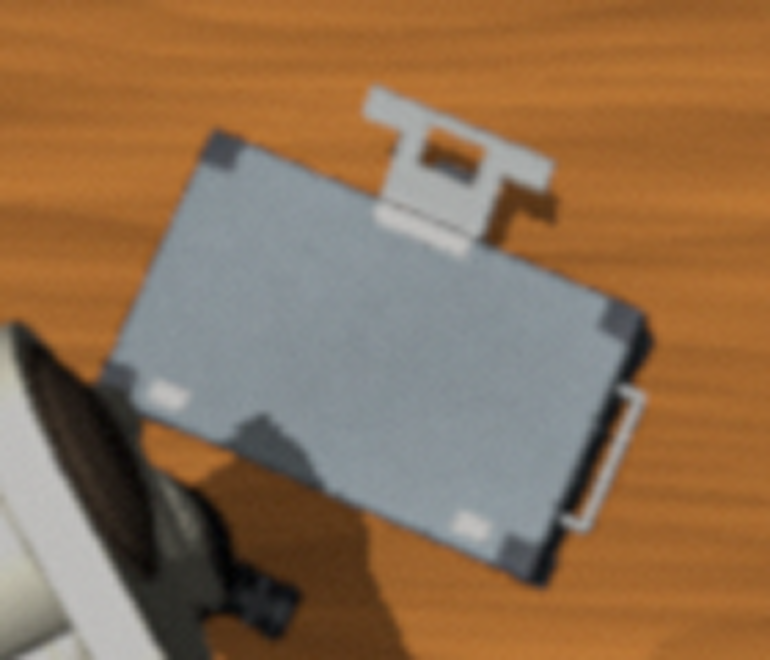

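```bash
python3 - <<'E'
from h import *
T=lambda *a:print(*tri(a))
c=[plane(*tz(*p),.13) for p in [(213,128),(652,318),(540,587)]]
d=[plane(*sz(*p),.13) for p in [(265,138),(407,340),(155,432),(38,187)]]
print('top FL,FR,RR',c,'\nside FL FR RR RL',d)
for q in (c,d): v=q[1]-q[0]; print('edge',np.linalg.norm(v),'front heading',np.degrees(np.arctan2(v[0],-v[1]))-180 if 0 else np.degrees(np.arctan2(v[0],-v[1])))
print('hasp tip L,R'); T(tz(370,92),sz(370,148)); T(tz(550,172),sz(430,240))
print('tongue end', plane(*tz(458,172),.095))
E
```

```text
top FL,FR,RR [array([0.6504, 0.2538, 0.13  ]), array([0.5508, 0.0089, 0.13  ]), array([0.4032, 0.0651, 0.13  ])] 
side FL FR RR RL [array([0.6448, 0.2434, 0.13  ]), array([0.5559, 0.0161, 0.13  ]), array([0.3982, 0.0606, 0.13  ]), array([0.4987, 0.3075, 0.13  ])]
edge 0.26437969821709006 front heading -22.123421636055205
edge 0.2440314439810758 front heading -21.36399649735032
hasp tip L,R
[0.6699 0.1652 0.1455] [np.float64(0.8330667805185428), np.float64(0.8330667805184535)]
[0.628  0.0665 0.141 ] [np.float64(0.2341848080481229), np.float64(0.23418480804794903)]
tongue end [0.6356 0.1216 0.095 ]
```

```bash
python3 - <<'E'
from h import *
c=imaging.get_calibration('wrist'); o=-R(c['rvec']).T@c['tvec']; s=env.observe()
print(R(s['tool_rot']).T@(o-s['ee_pos']))
E
python3 -m creep '[[-9,52,0,0,0],[-9,52,0,0,0],[-9,52,0,0,0],[-9,52,0,0,0],[-9,52,0,0,0],[0,0,0,0,0],[0,0,0,0,0]]'
```

```text
[ 0.0001 -0.0685 -0.1427]
t: 5.6
ee_pos: [0.6392, 0.0655, 0.2473]
tool_rot: [-2.615, -1.737, 0.002]
force: [-0.1, 0.6, -0.2]
grip_width: 0.001
```

```bash
python3 -m creep '[[4,-11,0,0,0],[0,0,30,0,0],[0,0,30,0,0],[0,0,25,0,0],[0,0,5,0,0],[0,0,7,0,0],[0,0,7,0,0],[0,0,7,0,0],[0,0,7,0,0]]'
```

```text
t: 6.72
ee_pos: [0.6263, 0.0802, 0.134]
tool_rot: [2.61, 1.745, 0.015]
force: [0.6, 0.4, 1.7]
grip_width: -0.001
```

```bash
python3 -m creep '[[-2,2,7,0,0],[-2,2,7,0,0],[0,2,7,0,0],[0,1,7,0,0]]'; python3 -m creep '[[0,1,7,0,0],[0,1,7,0,0],[0,1,7,0,0],[0,1,7,0,0]]'
```

```text
t: 7.22
ee_pos: [0.6318, 0.0732, 0.1039]
tool_rot: [2.61, 1.745, 0.015]
force: [-0.5, -0.6, 0.4]
grip_width: -0.005
t: 7.72
ee_pos: [0.6361, 0.0717, 0.0738]
tool_rot: [2.61, 1.745, 0.014]
force: [0.2, -0.6, -0.3]
grip_width: -0.001
```

```bash
python3 -m creep '[[0,-5,3,0,0],[0,-6,0,0,0],[0,-6,0,0,0],[0,-5,0,0,0]]'; python3 - <<'E'
from h import *
big('side',(150,90,280,230),4.2,'sidez3')
E
```

```text
t: 8.22
ee_pos: [0.6145, 0.0805, 0.0699]
tool_rot: [2.61, 1.745, 0.014]
force: [0.6, 0.0, -1.2]
grip_width: 0.0
```

View pics/sidez3.png

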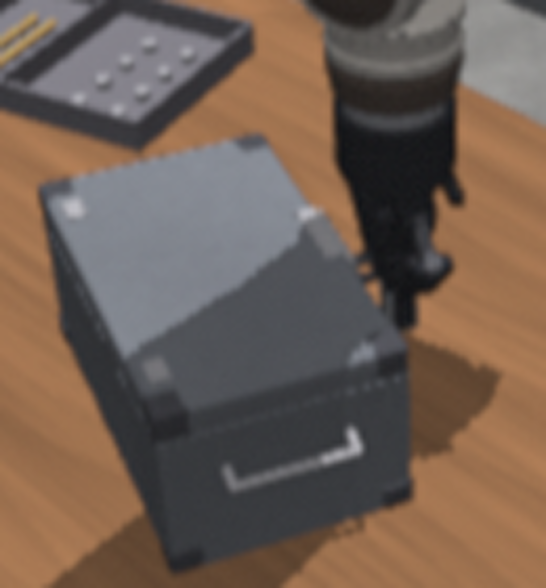

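Hasp no longer visible above the lid edge; the closed fingers are in front of the wing at zoom (400,300). Pushing inward.

```bash
python3 -m creep '[[0,-5,0,0,0],[0,-4,0,0,0],[0,-3,0,0,0],[0,-3,0,0,0]]';python3 -m creep '[[0,-2,0,0,0],[0,-2,0,0,0],[0,-2,0,0,0]]'
```

```text
t: 8.78
ee_pos: [0.6056, 0.0843, 0.0717]
tool_rot: [2.604, 1.733, 0.027]
force: [18.9, -7.3, -3.8]
grip_width: -0.001
t: 9.15
ee_pos: [0.6062, 0.084, 0.0726]
tool_rot: [2.599, 1.721, 0.041]
force: [13.4, -3.2, -5.0]
grip_width: -0.001
```

```bash
python3 -m creep '[[0,10,0,0,0],[0,20,0,0,0],[10,30,-20,0,0],[20,30,-50,0,0],[15,0,-50,0,0],[0,0,0,0,0]]'; python3 - <<'E'
from h import *
s=env.observe(); print(s['ee_pos'],R(s['tool_rot']).T)
c=imaging.get_calibration('wrist'); print(-R(c['rvec']).T@c['tvec'])
im=imaging.get_image('wrist'); cv2.imwrite('pics/w4.png',im[:,:,::-1])
big('top',(130,120,270,240),5.5,'topz4')
E
```

```text
t: 9.9
ee_pos: [0.7046, 0.0906, 0.1979]
tool_rot: [2.602, 1.723, 0.037]
force: [0.7, -0.0, -0.1]
grip_width: 0.005
[0.7046 0.0906 0.1979] [[ 0.3903  0.9207  0.008 ]
 [ 0.9202 -0.3903  0.0306]
 [ 0.0313 -0.0046 -0.9995]]
[0.6372 0.1181 0.3385]
```

View pics/w4.png

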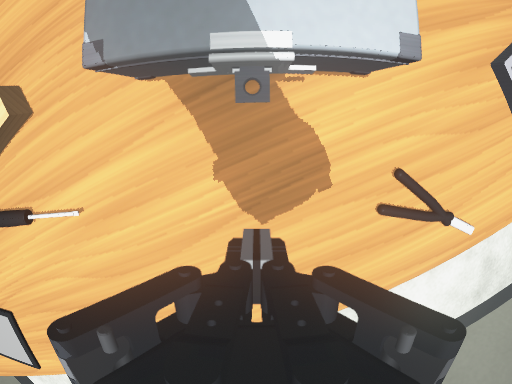

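View pics/topz4.png

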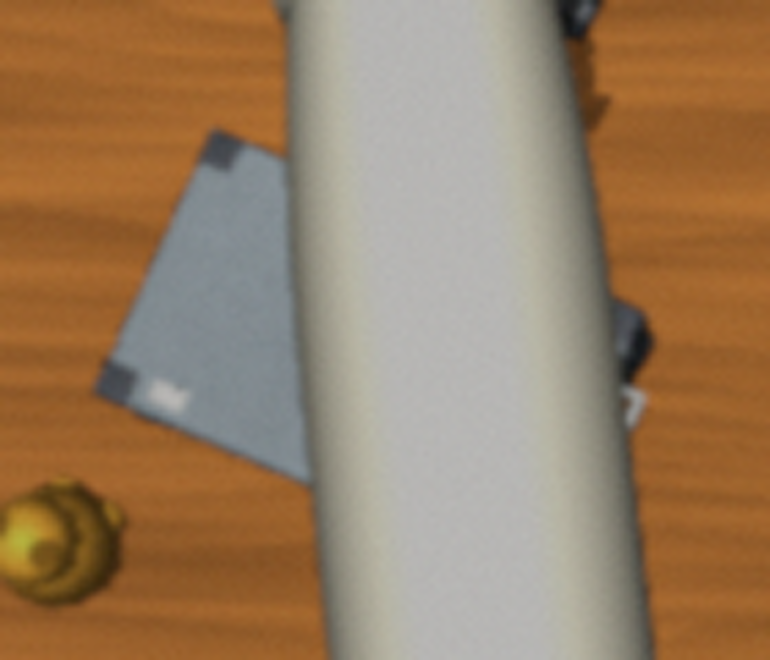

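```bash
python3 - <<'E'
from h import *
c=imaging.get_calibration('wrist')
im=cv2.imread('pics/w4.png')[:,:,::-1]
big('wrist',(170,20,330,120),5,'w4z',im)
hsv=cv2.cvtColor(np.ascontiguousarray(im),cv2.COLOR_RGB2HSV)[75:100,240:265]
m=((hsv[...,1]>90)).astype(np.uint8)
n,l,st,ce=cv2.connectedComponentsWithStats(m); print(st,ce)
k=min(range(1,n),key=lambda i:np.hypot(*(ce[i]-[12,12]))); uv=ce[k]+[240,75]; print(uv)
print('eye top/bottom',plane('wrist',uv,.095,c),plane('wrist',uv,.089,c))
for p in [(82,66),(421,60)]: print('lid low corner z.13',plane('wrist',p,.13,c))
E
```

```text
[[  0   0  25  25 461]
 [  5   5  15  14 164]] [[12.0304 12.1779]
 [11.9146 11.5   ]]
[251.9146  86.5   ]
eye top/bottom [0.6219 0.1212 0.095 ] [0.6215 0.1213 0.089 ]
lid low corner z.13 [0.5503 0.0123 0.13  ]
lid low corner z.13 [0.6468 0.2483 0.13  ]
```

View pics/w4z.png

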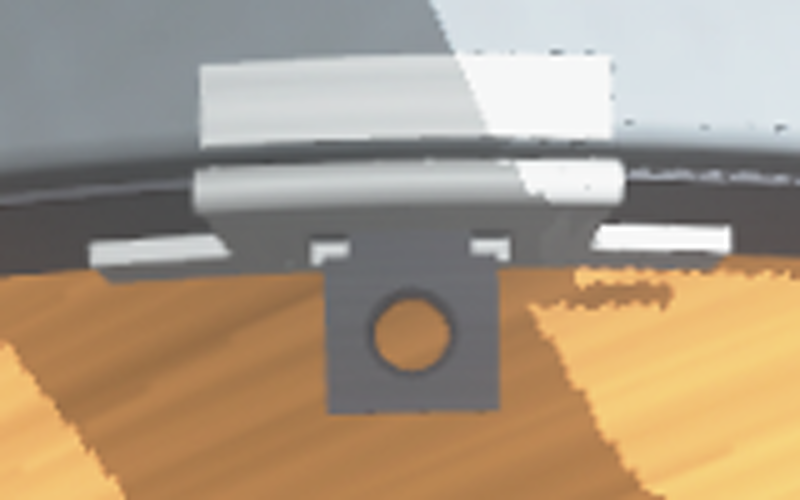

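```bash
python3 - <<'E'
from h import *
c=imaging.get_calibration('wrist'); f=np.array([.926,-.378]); eye=np.array([.622,.121])
def o(X,Y,z):
    p=plane('wrist',((X+.5)/5-.5+170,(Y+.5)/5-.5+20),z,c)[:2]-eye
    return 24+1e3*p@f, 1e3*p@[-.378,-.926]
print('tongue end .095',o(412,412,.095))
for n,a in dict(topback=(90,243,.084),topfront=(92,268,.084),low=(107,282,.066),Rtb=(731,227,.084),Rtf=(731,252,.084),Rlow=(716,270,.066)).items(): print(n,o(*a))
print('barrel front',o(410,200,.122)); print('slot', o(335,240,.098))
E
```

```text
tongue end .095 (np.float64(36.31188845219533), np.float64(-0.064514701125804))
topback (np.float64(4.97710903147232), np.float64(53.52355314797479))
topfront (np.float64(9.340827837486824), np.float64(53.260586503333386))
low (np.float64(10.012324133229884), np.float64(54.53032355971222))
Rtb (np.float64(4.135515766335921), np.float64(-53.68107167095666))
Rtf (np.float64(8.47519732503751), np.float64(-53.63049948357629))
Rlow (np.float64(9.730815815057444), np.float64(-54.542201926181995))
barrel front (np.float64(6.069275692672694), np.float64(-0.4831660743932588))
slot (np.float64(8.54775161972709), np.float64(11.479349680049596))
```

```bash
python3 -m creep '[[-23,-10,20,0,0],[-23,-15,40,0,0],[0,-15,40,0,0],[0,-12,22,0,0],[0,0,0,0,0],[0,0,0,0,0]]'; python3 -m creep '[[0,-8,0,0,0],[0,-8,0,0,0],[0,0,0,0,0]]'
```

```text
t: 10.75
ee_pos: [0.633, 0.0642, 0.0582]
tool_rot: [2.61, 1.725, 0.013]
force: [-0.3, 0.2, -0.0]
grip_width: -0.0
t: 11.12
ee_pos: [0.6189, 0.0709, 0.0601]
tool_rot: [2.609, 1.724, 0.017]
force: [-0.2, 0.1, 0.8]
grip_width: 0.003
```

```bash
python3 -m creep '[[3,0,-8,0,0],[2,0,-5,0,0],[0,-2,-2,0,0]]'; python3 -m creep '[[0,-3,0,0,0],[0,-2,0,0,0],[0,0,0,0,0]]'; python3 -c "
from h import *
s=env.observe();print(s['force'],s['torque'],(s['ee_pos'][:2]-[.622,.121])@[.926,-.378]*1e3+24)"
```

```text
t: 11.5
ee_pos: [0.6195, 0.0769, 0.077]
tool_rot: [2.608, 1.724, 0.019]
force: [-0.1, -1.2, 1.3]
grip_width: 0.0
t: 11.88
ee_pos: [0.6145, 0.079, 0.0768]
tool_rot: [2.608, 1.724, 0.019]
force: [-1.3, -0.0, -0.2]
grip_width: -0.001
[-1.2513 -0.0022 -0.2024] [ 0.0328  0.0174 -0.0175] 32.903725093875394
```

```bash
python3 -m creep '[[0,-2,0,0,0],[0,-1,0,0,0]]'; python3 -c "
from h import *
s=env.observe();print(s['force'],s['torque'],(s['ee_pos'][:2]-[.622,.121])@[.926,-.378]*1e3+24)"
python3 -m creep '[[0,-2,0,0,0],[0,-1,0,0,0]]'; python3 -c "
from h import *
s=env.observe();print(s['force'],s['torque'],(s['ee_pos'][:2]-[.622,.121])@[.926,-.378]*1e3+24)"
```

```text
t: 12.12
ee_pos: [0.6114, 0.0801, 0.0765]
tool_rot: [2.608, 1.724, 0.018]
force: [0.3, 0.5, -0.8]
grip_width: 0.003
[ 0.2691  0.5271 -0.7501] [-0.0093 -0.0176  0.0145] 29.632355816905648
t: 12.38
ee_pos: [0.6084, 0.0814, 0.0764]
tool_rot: [2.608, 1.724, 0.018]
force: [-0.2, 0.1, -0.0]
grip_width: -0.0
[-0.1943  0.1458 -0.0456] [ 0.0136 -0.0398 -0.0152] 26.41106587014288
```

```bash
cat > f.py <<'E'
from h import *
s=env.observe();print(s['force'],s['torque'],s['ee_pos'],(s['ee_pos'][:2]-[.622,.121])@[.926,-.378]*1e3+24)
E
python3 -m creep '[[0,-2,0,0,0],[0,-0,0,0,0]]'; python3 f.py
python3 -m creep '[[0,-2,0,0,0],[0,0,0,0,0]]'; python3 f.py; python3 -m creep '[[0,-2,0,0,0],[0,0,0,0,0]]'; python3 f.py
```

```text
t: 12.62
ee_pos: [0.6064, 0.0822, 0.0763]
tool_rot: [2.608, 1.724, 0.018]
force: [-0.3, -0.3, 0.9]
grip_width: -0.003
[-0.2868 -0.2797  0.8866] [-0.0212 -0.0102 -0.0034] [0.6064 0.0822 0.0763] 24.177580399277346
t: 12.88
ee_pos: [0.6051, 0.0829, 0.0766]
tool_rot: [2.608, 1.723, 0.019]
force: [0.9, 0.2, 0.9]
grip_width: 0.0
[0.9082 0.1544 0.8812] [-0.037  -0.2184 -0.0454] [0.6051 0.0829 0.0766] 22.736710482251063
t: 13.12
ee_pos: [0.6047, 0.0831, 0.0773]
tool_rot: [2.606, 1.72, 0.023]
force: [1.6, 1.2, 1.3]
grip_width: -0.001
[1.6062 1.1826 1.3157] [ 0.0167 -0.1312 -0.0302] [0.6047 0.0831 0.0773] 22.303565782170562
```

```bash
python3 -m creep '[[0,-3,0,0,0]]'; python3 f.py
python3 -m creep '[[0,-4,0,0,0]]'; python3 f.py; python3 -m creep '[[0,-4,0,0,0]]'; python3 f.py; python3 - <<'E'
from h import *
big('side',(150,90,280,230),4.2,'sidez5')
im=imaging.get_image('wrist'); cv2.imwrite('pics/w5.png',im[:,:,::-1])
E
```

```text
t: 13.25
ee_pos: [0.604, 0.0835, 0.078]
tool_rot: [2.604, 1.717, 0.028]
force: [19.5, -8.4, -4.7]
grip_width: -0.002
[19.4868 -8.3668 -4.6992] [-1.4006 -3.2085 -0.3782] [0.604  0.0835 0.078 ] 21.479587526860055
t: 13.38
ee_pos: [0.604, 0.0838, 0.0791]
tool_rot: [2.601, 1.711, 0.037]
force: [26.1, -8.6, -3.9]
grip_width: -0.002
[26.0646 -8.5887 -3.876 ] [-1.4278 -4.2283 -0.5033] [0.604  0.0838 0.0791] 21.42617370950305
t: 13.5
ee_pos: [0.6044, 0.0841, 0.0802]
tool_rot: [2.597, 1.704, 0.046]
force: [22.2, -6.0, -0.1]
grip_width: -0.003
[22.2352 -5.9567 -0.104 ] [-0.8483 -3.7236 -0.4355] [0.6044 0.0841 0.0802] 21.64351019716762
```

View pics/w5.png

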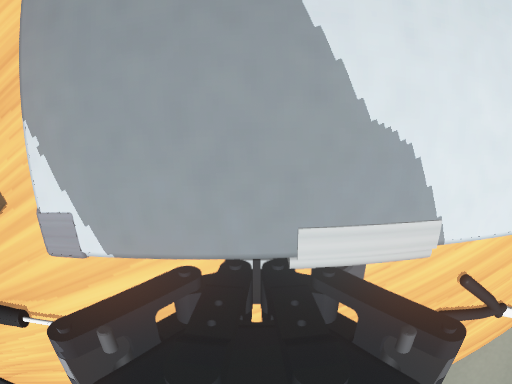

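View pics/sidez5.png

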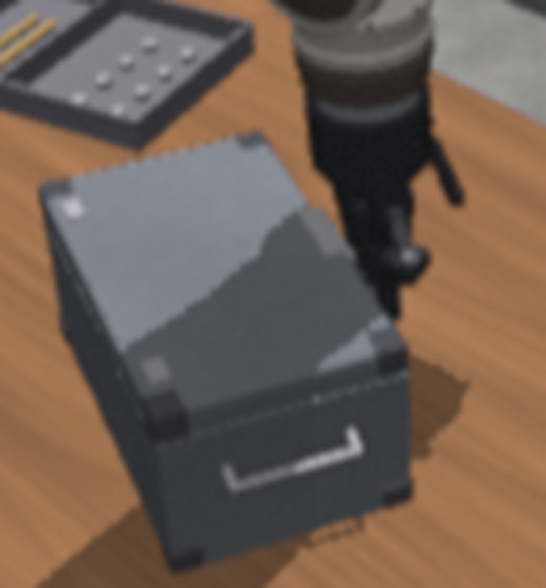

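```bash
python3 -m creep '[[0,10,0,0,0],[0,20,0,0,0],[10,30,-20,0,0],[20,30,-50,0,0],[15,0,-40,0,0],[0,0,0,0,0]]'; python3 - <<'E'
from h import *
s=env.observe(); print(s['ee_pos'],R(s['tool_rot']).T)
im=imaging.get_image('wrist'); cv2.imwrite('pics/w6.png',im[:,:,::-1])
big('wrist',(170,20,330,120),5,'w6z',im)
hsv=cv2.cvtColor(np.ascontiguousarray(im),cv2.COLOR_RGB2HSV)
m=((hsv[...,1]>90)).astype(np.uint8); m[:60]=0
n,l,st,ce=cv2.connectedComponentsWithStats(m); 
for i in range(1,n):
    if 80<st[i,4]<400: print(st[i],ce[i],plane('wrist',ce[i],.095),plane('wrist',ce[i],.089))
E
```

```text
t: 14.35
ee_pos: [0.7007, 0.0912, 0.194]
tool_rot: [2.602, 1.711, 0.035]
force: [0.7, -0.3, -0.7]
grip_width: -0.0
[0.7007 0.0912 0.194 ] [[ 0.3965  0.918   0.0037]
 [ 0.9174 -0.3964  0.035 ]
 [ 0.0336 -0.0105 -0.9994]]
[246  84  15  14 168] [252.9345  90.3333] [0.6229 0.1217 0.095 ] [0.6226 0.1217 0.089 ]
[155 302  21  21 242] [164.9669 311.9174] [ 0.7838 -0.0504  0.095 ] [ 0.7876 -0.0547  0.089 ]
[337 302  15  12  94] [342.3723 307.7021] [0.8522 0.1233 0.095 ] [0.8578 0.1234 0.089 ]
[251 304  12  19 199] [256.2714 313.402 ] [0.8195 0.0395 0.095 ] [0.8242 0.0375 0.089 ]
```

View pics/w6z.png

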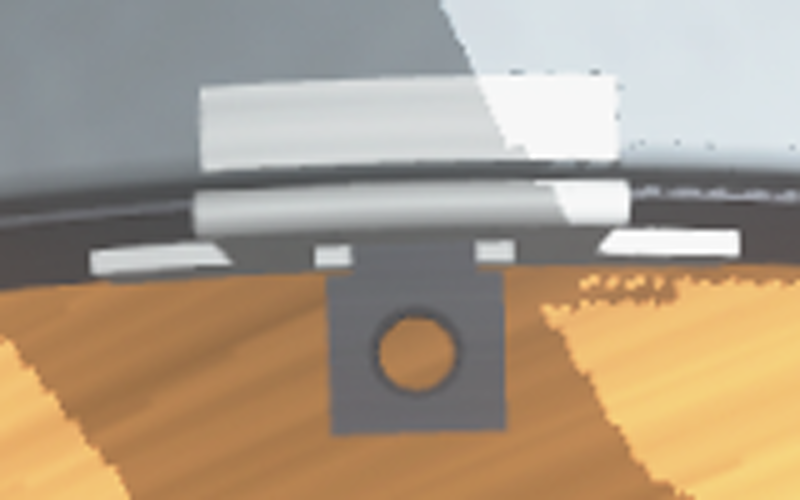

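```bash
python3 - <<'E'
from h import *
c=imaging.get_calibration('wrist'); f=np.array([.926,-.378]); eye=np.array([.6229,.1217])
def o(X,Y,z):
    p=plane('wrist',((X+.5)/5-.5+170,(Y+.5)/5-.5+20),z,c)[:2]-eye
    return 24+1e3*p@f
print('end',o(417,432,.095))
for n,a in dict(tb=(90,251,.084),tf=(92,275,.084),low=(110,281,.066),Rtb=(740,231,.084),Rtf=(740,256,.084),Rlow=(722,266,.066)).items(): print(n,o(*a))
E
```

```text
end 36.51114588998108
tb 3.3459979075869626
tf 7.493513915317248
low 6.924547058714488
Rtb 2.4984231169835596
Rtf 6.792679435799897
Rlow 6.7558907825542605
```

```bash
python3 -m creep '[[-30,0,-20,0,20],[-50,0,-10,0,50],[-50,0,0,0,50],[-50,0,0,0,50],[-50,0,0,0,50],[-50,0,0,0,50],[-50,0,0,0,50],[-50,0,0,0,50],[-40,0,0,0,50],[0,0,0,0,50]]' 40; python3 -m creep '[[0,0,0,0.17,50],[0,0,0,0.17,50],[0,0,0,0.17,50],[0,0,0,0.17,50],[0,0,0,0.17,50],[0,0,0,0.17,50],[0,0,0,0,50],[0,0,0,0,50]]'; python3 f.py
```

```text
t: 15.65
ee_pos: [0.5197, -0.3056, 0.2035]
tool_rot: [2.619, 1.725, 0.003]
force: [0.1, -0.5, 0.7]
grip_width: 0.588
t: 16.65
ee_pos: [0.5175, -0.2986, 0.1934]
tool_rot: [-3.128, -0.189, 0.013]
force: [-0.2, 0.2, -0.2]
grip_width: 0.582
[-0.2165  0.2434 -0.2299] [-0.0149 -0.0594  0.0519] [ 0.5175 -0.2986  0.1934] 85.88004302003912
```

```bash
python3 - <<'E'
from h import *
s=env.observe(); print(s['ee_pos'],R(s['tool_rot']).T)
im=imaging.get_image('wrist'); cv2.imwrite('pics/w7.png',im[:,:,::-1])
print(proj('wrist',[[.5075,-.3125,.05],[.5075,-.3125,.082]]))
E
```

```text
[ 0.5175 -0.2986  0.1934] [[ 0.9927  0.1207 -0.0075]
 [ 0.1206 -0.9927 -0.0078]
 [-0.0084  0.0068 -0.9999]]
[[246.1465 195.6914]
 [244.7534 205.2184]]
```

View pics/w7.png

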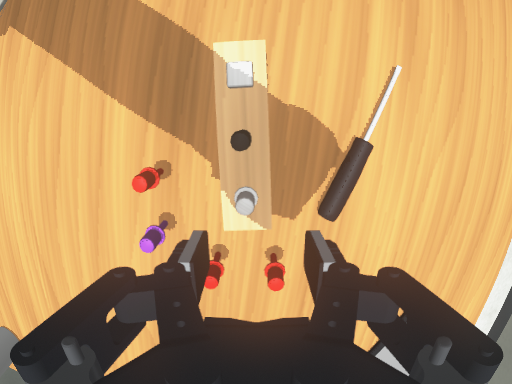

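```bash
python3 -m creep '[[-6,6,20,0,50],[-5,6,40,0,50],[0,0,40,0,50],[0,0,0,0,50],[0,0,0,0,50]]'; python3 f.py
```

```text
t: 17.32
ee_pos: [0.5078, -0.3112, 0.0928]
tool_rot: [-3.129, -0.206, 0.009]
force: [-0.2, 0.3, 0.8]
grip_width: 0.583
[-0.1877  0.3312  0.8102] [ 0.0036 -0.041  -0.0089] [ 0.5078 -0.3112  0.0928] 81.62124605939927
```

```bash
python3 -m creep '[[0,1,15,0,50],[0,0,15,0,50],[0,0,3,0,50],[0,0,0,0,50]]'; python3 f.py;  python3 - <<'E'
from h import *
im=imaging.get_image('wrist'); big('wrist',(150,120,350,270),4,'w8',im)
big('side',(260,200,400,340),4.2,'sideb8')
E
```

```text
t: 17.82
ee_pos: [0.5092, -0.3128, 0.0607]
tool_rot: [-3.131, -0.209, 0.004]
force: [0.8, 1.0, -0.1]
grip_width: 0.585
[ 0.8185  0.9975 -0.1417] [ 0.011   0.0203 -0.0411] [ 0.5092 -0.3128  0.0607] 83.47874243677063
```

View pics/w8.png

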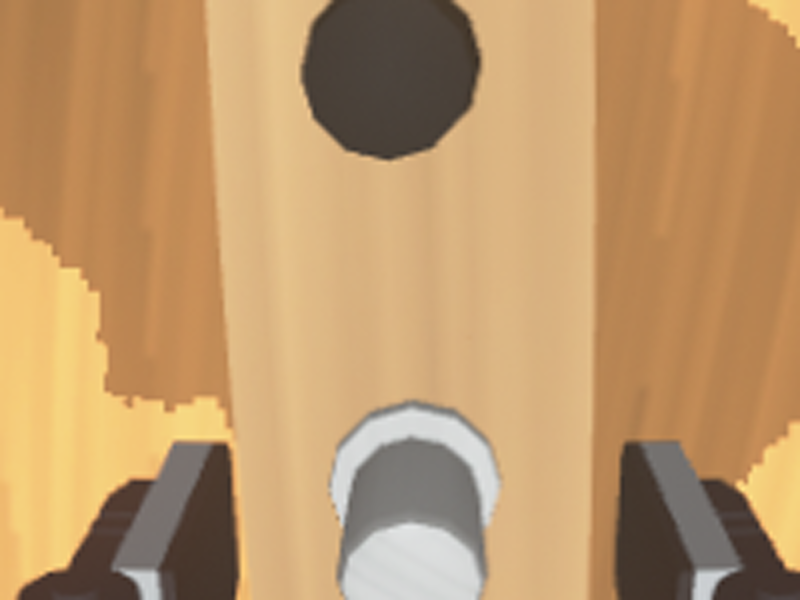

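View pics/sideb8.png

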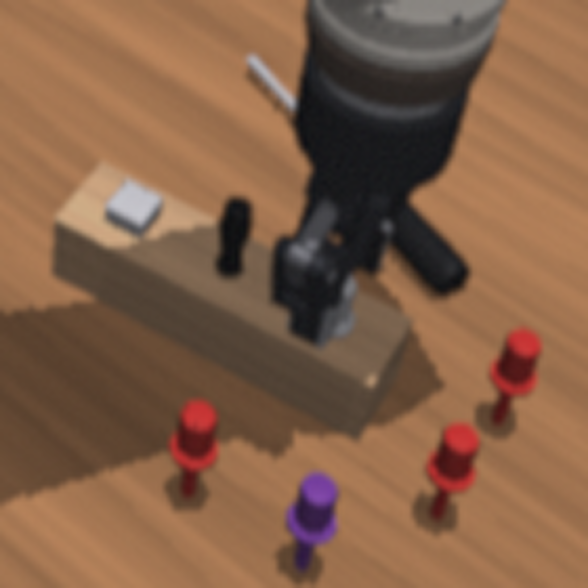

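```bash
python3 -m creep '[[-1,0,0,0,30],[0,0,0,0,22],[0,0,0,0,10],[0,0,0,0,10],[0,0,0,0,10],[0,0,0,0,10]]' 40; python3 f.py
```

```text
t: 18.68
ee_pos: [0.5086, -0.3132, 0.062]
tool_rot: [-3.132, -0.208, 0.001]
force: [-0.4, 0.4, -0.4]
grip_width: 0.189
[-0.3808  0.3534 -0.3626] [ 0.0081 -0.0349 -0.0095] [ 0.5086 -0.3132  0.062 ] 83.1530733021996
```

```bash
python3 -m creep '[[0,0,-15,0,10],[0,0,-25,0,10],[0,0,-40,0,10],[0,0,-40,0,10],[0,0,-15,0,10],[0,0,0,0,10]]'; python3 f.py;  python3 - <<'E'
from h import *
im=imaging.get_image('wrist'); big('wrist',(150,120,350,270),4,'w9',im)
im=imaging.get_image('side'); big('side',(260,110,420,250),4,'side9',im)
E
```

```text
t: 19.42
ee_pos: [0.5085, -0.3134, 0.2041]
tool_rot: [-3.132, -0.209, 0.0]
force: [-0.1, 0.2, -0.1]
grip_width: 0.193
[-0.0819  0.222  -0.0592] [ 0.0341 -0.0129 -0.0243] [ 0.5085 -0.3134  0.2041] 83.10967529362765
```

View pics/w9.png

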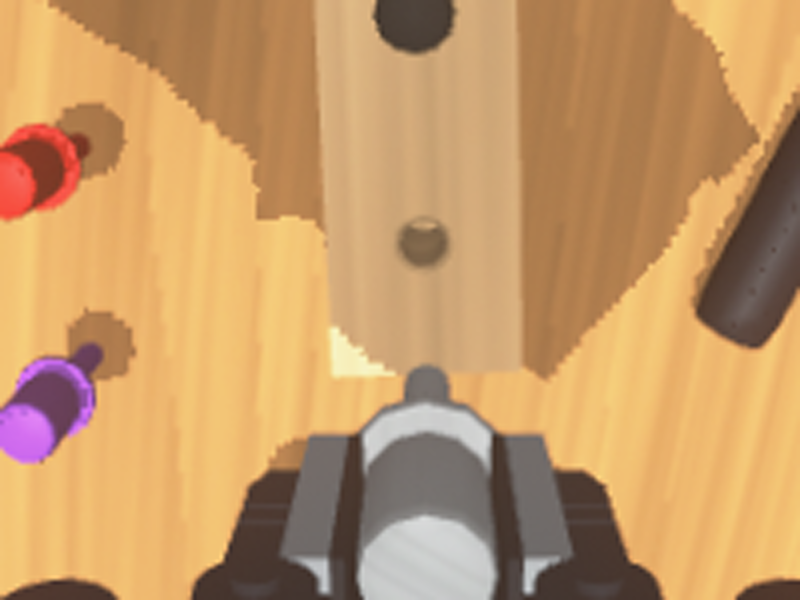

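View pics/side9.png

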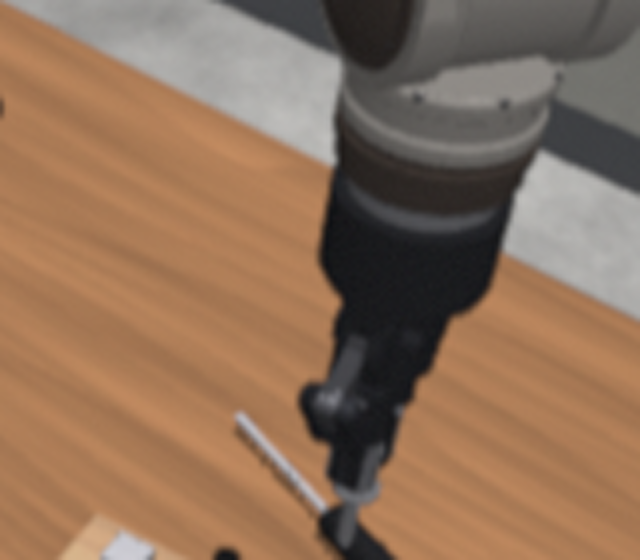

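```bash
python3 - <<'E'
from h import *
s=env.observe(); Rt=R(s['tool_rot']); p=s['ee_pos']
im=imaging.get_image('wrist'); big('wrist',(206,200,306,275),8,'w10',im)
ax=lambda x,y,h: p+Rt@np.array([x,y,-h])
for y in (-.002,0,.002): print(y,proj('wrist',[ax(0,y,.020),ax(0,y,-.008),ax(0,y,-.012),ax(0,y,-.052)]).tolist())
E
```

```text
-0.002 [[257.93805626040563, 260.63616723341534], [257.65705103003694, 236.46168536545846], [257.62355558303875, 233.60461807898378], [257.3531678385409, 210.72533014918406]]
0 [[257.9291555397138, 264.3725499851437], [257.6518207380462, 239.76036173695724], [257.6186865919281, 236.84539192111083], [257.3506751611403, 213.45980832125892]]
0.002 [[257.9201789598843, 268.05727317168817], [257.6465172630695, 243.02614962243013], [257.6137462963172, 240.05523175612043], [257.3481319506871, 216.17674320563796]]
```

View pics/w10.png

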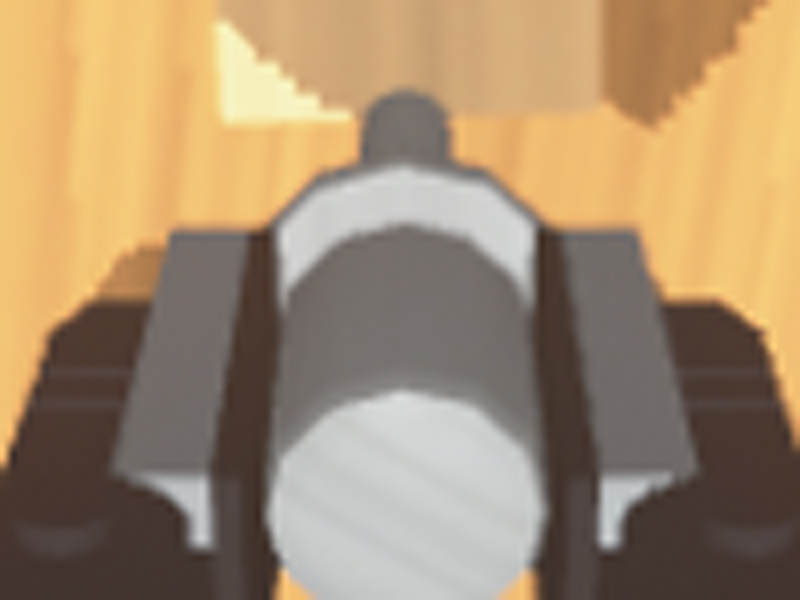

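```bash
python3 -m creep '[[10,-20,-10,0,10],[19,-46,0,0,10],[19,-46,0,0,10],[19,-46,0,0,10],[19,-46,0,0,10],[19,-46,0,0,10],[19,-46,0,0,10],[19,-46,0,0,10],[15,-30,0,0,10],[0,0,0,0,10]]'; python3 -m creep '[[0,0,0,-0.175,10],[0,0,0,-0.175,10],[0,0,0,-0.175,10],[0,0,0,-0.175,10],[0,0,0,-0.175,10],[0,0,0,-0.175,10],[0,0,0,0,10],[0,0,0,0,10]]'; python3 - <<'E'
from h import *
s=env.observe(); M=R(s['tool_rot']).T; p=s['ee_pos']; print(p,M, M@(np.array([.6228,.1213,p[2]])-p)*1e3, np.degrees(np.arctan2(M[0,1],M[0,0])))
E
```

```text
t: 20.82
ee_pos: [0.6143, 0.0989, 0.2064]
tool_rot: [-3.125, -0.212, 0.024]
force: [-1.0, -0.0, -0.5]
grip_width: 0.19
t: 21.82
ee_pos: [0.6097, 0.098, 0.2041]
tool_rot: [-2.566, -1.779, 0.024]
force: [0.2, -1.0, 0.4]
grip_width: 0.192
[0.6097 0.098  0.2041] [[ 0.3509  0.9364 -0.002 ]
 [ 0.9361 -0.3509 -0.0246]
 [-0.0237  0.0068 -0.9997]] [26.4143  4.0899 -0.1528] 69.45513875679428
```

```bash
python3 -m creep '[[13,3,0,0.02,10],[13,2,0,0.01,10],[0,0,10,0,10],[0,0,15,0,10],[0,0,0,0,10],[0,0,0,0,10]]'; python3 - <<'E'
from h import *
s=env.observe(); M=R(s['tool_rot']).T; p=s['ee_pos']; e=np.array([.6226,.1215,.095]); print(p,M, M@(e-p)*1e3, np.degrees(np.arctan2(M[0,1],M[0,0])))
im=imaging.get_image('wrist'); big('wrist',(180,170,330,280),5,'w11',im)
print(proj('wrist',[e]))
E
```

```text
t: 22.58
ee_pos: [0.6225, 0.1205, 0.1761]
tool_rot: [-2.6, -1.728, 0.028]
force: [0.7, 0.1, -0.8]
grip_width: 0.194
[0.6225 0.1205 0.1761] [[ 0.3874  0.9219 -0.0045]
 [ 0.9216 -0.3874 -0.0262]
 [-0.0259  0.006  -0.9996]] [ 1.3522  1.8408 81.0951] 67.20762505344048
[[257.7319 203.2658]]
```

View pics/w11.png

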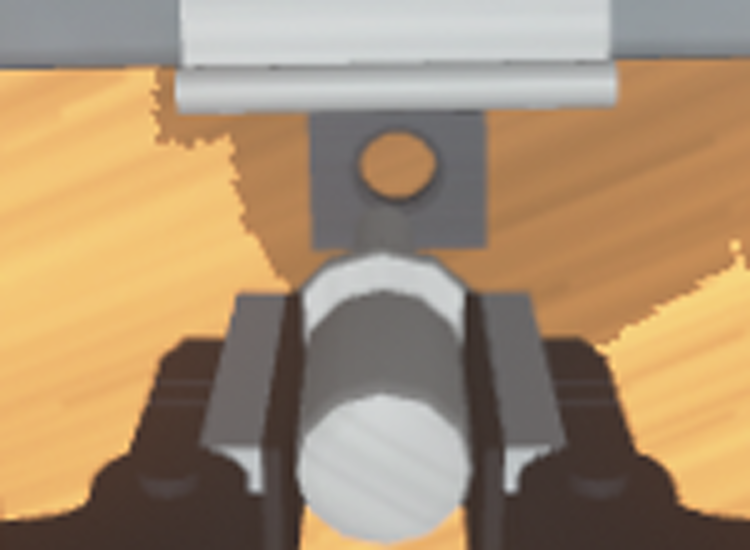

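```bash
python3 - <<'E'
from h import *
s=env.observe(); M=R(s['tool_rot']).T; p=s['ee_pos']
im=imaging.get_image('wrist')
hsv=cv2.cvtColor(np.ascontiguousarray(im),cv2.COLOR_RGB2HSV)[190:215,245:275]
m=(hsv[...,1]>90).astype(np.uint8)
n,l,st,ce=cv2.connectedComponentsWithStats(m); print(st[1:],ce[1:]+[245,190])
k=1+np.argmax(st[1:,4]*(abs(ce[1:,0]-14)<5)); uv=ce[k]+[245,190]
for z in(.095,.089):
  q=plane('wrist',uv,z); print('hole',q,M@(q-p)*1e3)
# knob top at 20 mm behind TCP
for uvk in [(257,263.5)]:
  q=plane('wrist',uvk,p[2]+.020); print('knob top',M@(q-p)*1e3)
q=plane('wrist',(256.8,213.5),p[2]-.052);print('tip',M@(q-p)*1e3)
print('speed',abs(s['dq']).max())
E
```

```text
[[  7   7  15  13 146]] [[258.9932 202.6986]]
hole [0.6228 0.1226 0.095 ] [ 2.4906  1.5717 81.0143]
hole [0.6244 0.122  0.089 ] [ 2.5514  3.4323 86.9672]
knob top [  0.6154  -0.0839 -20.0078]
tip [ 0.6905  0.3697 52.0057]
speed 0.009330431351694077
```

```bash
python3 -m creep '[[2,2,8,0,10],[0,0,8,0,10],[0,0,0,0,10],[0,0,5,0,10],[0,0,5,0,10],[0,0,0,0,10]]'; python3 - <<'E'
from h import *
s=env.observe(); M=R(s['tool_rot']).T; p=s['ee_pos']; e=np.array([.6226,.1219,.095]); print(p,s['force'], M@(e-p)*1e3)
im=imaging.get_image('wrist'); big('wrist',(180,170,330,280),5,'w12',im)
E
```

```text
t: 23.42
ee_pos: [0.6249, 0.1217, 0.1487]
tool_rot: [-2.601, -1.728, 0.027]
force: [-0.2, -0.5, -0.6]
grip_width: 0.188
[0.6249 0.1217 0.1487] [-0.2319 -0.5116 -0.5702] [-0.4996 -0.8045 53.734 ]
```

View pics/w12.png

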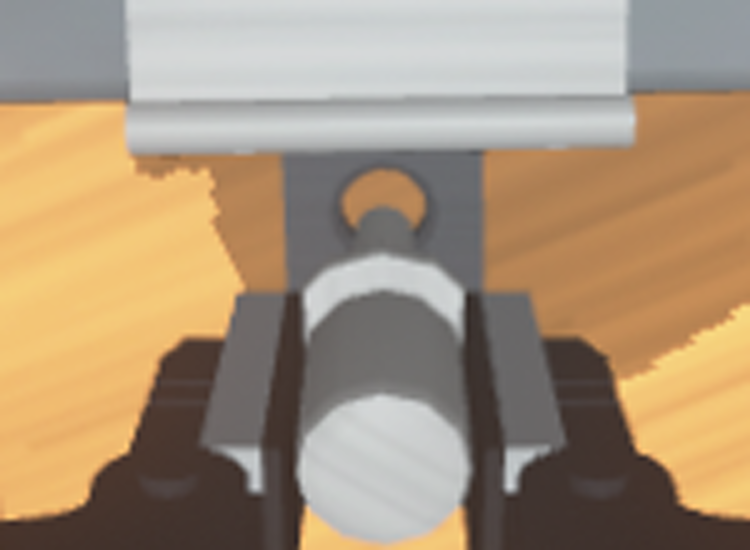

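```bash
python3 -m creep '[[0,-1.5,0,0,10],[0,0,0,0,10]]'; python3 - <<'E'
from h import *
s=env.observe(); M=R(s['tool_rot']).T; p=s['ee_pos']; e=np.array([.6226,.1219,.095]); print(p,s['force'], M@(e-p)*1e3)
im=imaging.get_image('wrist'); big('wrist',(230,190,280,228),12,'w13',im)
E
```

```text
t: 23.72
ee_pos: [0.6236, 0.1224, 0.1494]
tool_rot: [-2.601, -1.728, 0.026]
force: [0.2, -1.1, -0.6]
grip_width: 0.19
[0.6236 0.1224 0.1494] [ 0.2419 -1.113  -0.6096] [-0.6549  0.6197 54.4227]
```

View pics/w13.png

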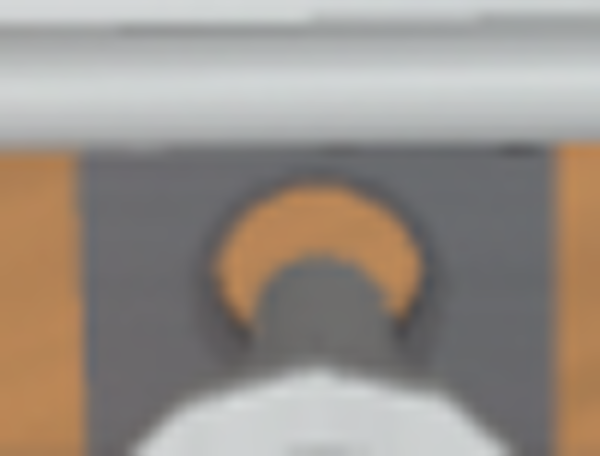

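```bash
python3 -m creep '[[0,-0.7,2,0,10],[0,0,3,0,10],[0,0,3,0,10],[0,0,0,0,10]]'; python3 f.py
```

```text
t: 24.28
ee_pos: [0.6228, 0.1227, 0.1408]
tool_rot: [-2.601, -1.728, 0.026]
force: [0.5, -0.6, -0.7]
grip_width: 0.19
[ 0.4665 -0.593  -0.6838] [-0.0561 -0.0491 -0.0154] [0.6228 0.1227 0.1408] 24.052866498770612
```

```bash
python3 -m creep '[[0,0,3,0,10],[0,0,3,0,10],[0,0,3,0,10],[0,0,0,0,10]]'; python3 f.py; python3 - <<'E'
from h import *
im=imaging.get_image('wrist'); big('wrist',(205,180,305,255),8,'w14',im)
E
```

```text
t: 24.78
ee_pos: [0.6225, 0.1227, 0.131]
tool_rot: [-2.601, -1.728, 0.026]
force: [0.2, 0.2, -0.1]
grip_width: 0.194
[ 0.1589  0.1813 -0.0503] [-0.009  -0.0307 -0.0348] [0.6225 0.1227 0.131 ] 23.78634410303464
```

View pics/w14.png

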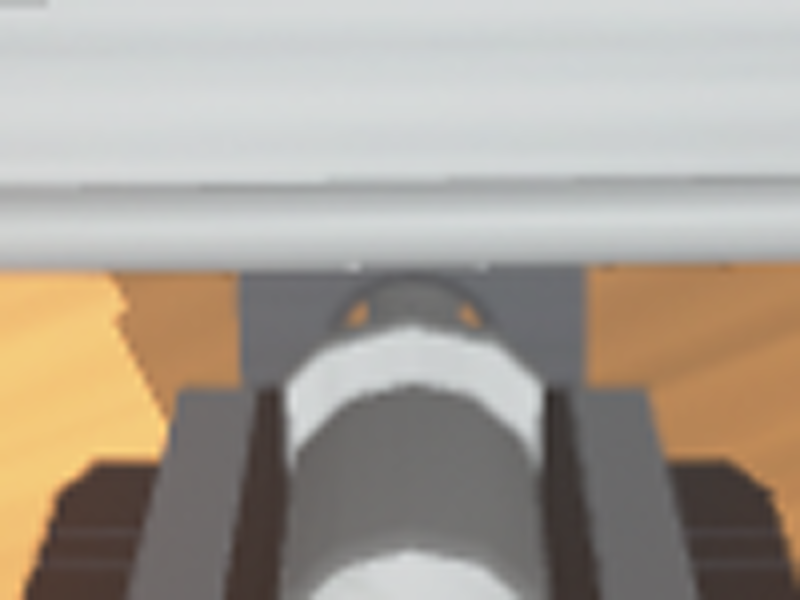

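```bash
python3 -m creep '[[0,0,4,0,10],[0,0,4,0,10],[0,0,4,0,10],[0,0,4,0,10],[0,0,0,0,10]]'; python3 f.py; python3 -m creep '[[0,0,2,0,10],[0,0,2,0,10],[0,0,2,0,10],[0,0,0,0,10]]'; python3 f.py
```

```text
t: 25.45
ee_pos: [0.6221, 0.1229, 0.114]
tool_rot: [-2.601, -1.728, 0.026]
force: [-0.1, -0.4, 0.1]
grip_width: 0.195
[-0.0742 -0.4068  0.1202] [ 0.005  -0.0407  0.0123] [0.6221 0.1229 0.114 ] 23.36988991624155
t: 25.95
ee_pos: [0.622, 0.1229, 0.1078]
tool_rot: [-2.601, -1.728, 0.026]
force: [0.3, -0.5, -1.7]
grip_width: 0.188
[ 0.2552 -0.5457 -1.6909] [-0.0544 -0.0409 -0.02  ] [0.622  0.1229 0.1078] 23.292019707675223
```

```bash
python3 -m creep '[[0,0,1,0,10],[0,0,0,0,22],[0,0,0,0,30],[0,0,0,0,40],[0,0,0,0,40],[0,0,-5,0,40],[0,0,-15,0,40],[0,0,-40,0,40],[0,0,-40,0,40],[0,0,0,0,40]]' ; python3 f.py; python3 - <<'E'
from h import *
im=imaging.get_image('wrist'); big('wrist',(150,120,350,270),4,'w15',im)
im=imaging.get_image('side'); big('side',(150,90,280,230),4.2,'sidez15',im)
E
```

```text
t: 27.2
ee_pos: [0.6245, 0.1223, 0.214]
tool_rot: [-2.602, -1.729, 0.021]
force: [0.1, -0.0, -0.3]
grip_width: 0.47
[ 0.1063 -0.0496 -0.3097] [ 0.0589 -0.0532  0.0276] [0.6245 0.1223 0.214 ] 25.840687531045113
```

View pics/w15.png

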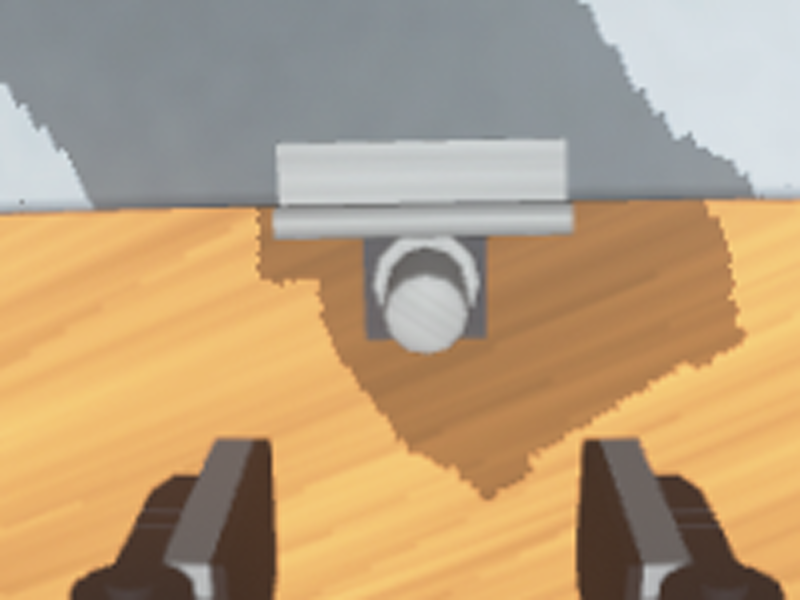

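View pics/sidez15.png

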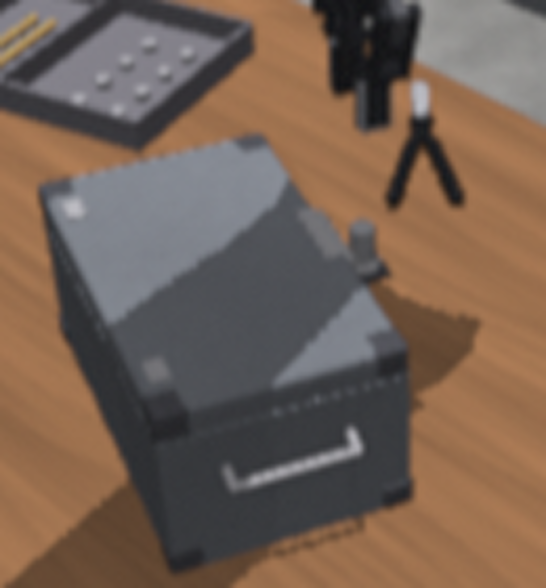

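```bash
python3 -m creep '[[0,30,0,0,40],[0,40,0,0,40],[0,5,0,0,40],[0,0,0,0,40],[0,0,0,0,40]]' ; python3 - <<'E'
from h import *
c=imaging.get_calibration('wrist'); s=env.observe(); print(s['ee_pos'],abs(s['dq']).max())
im=imaging.get_image('wrist'); big('wrist',(170,20,330,130),5,'w16',im)
e=[.6226,.1221]
P=proj('wrist',[e+[.127],e+[.099],e+[.095],e+[.130]]); print(P,'zoom',(P-[170,20]+.5)*5-.5)
im=imaging.get_image('side'); big('side',(200,120,280,200),7,'side16',im)
P=proj('side',[e+[.127],e+[.099]]);print('side zoom',(P-[200,120]+.5)*7-.5)
im=imaging.get_image('top'); cv2.imwrite('pics/top16.png',im[:,:,::-1])
E
```

```text
t: 27.92
ee_pos: [0.692, 0.093, 0.2038]
tool_rot: [-2.597, -1.727, 0.039]
force: [0.4, -0.6, 0.0]
grip_width: 0.465
[0.692  0.093  0.2038] 0.006824306633366164
[[256.7788 107.1241]
 [256.9683 108.8319]
 [256.992  109.0452]
 [256.7556 106.9153]] zoom [[435.8941 437.6204]
 [436.8415 446.1597]
 [436.9598 447.2262]
 [435.7781 436.5763]]
side zoom [[256.5952 166.6856]
 [258.4176 224.0137]]
```

View pics/w16.png

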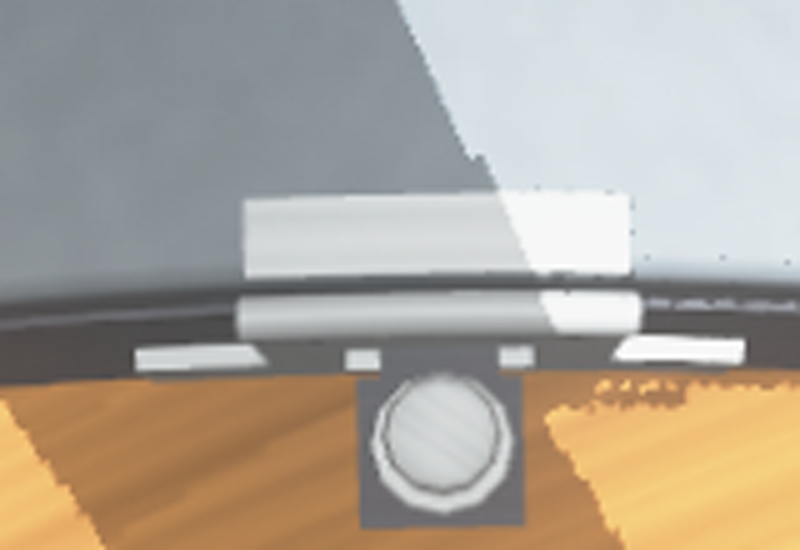

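View pics/side16.png

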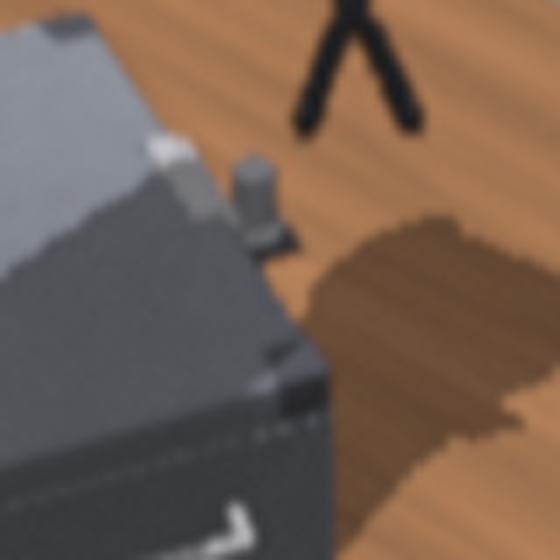

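View pics/top16.png

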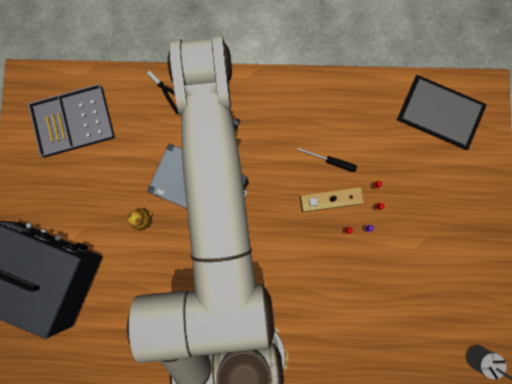

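```bash
python3 -c "
from bench import finish_job; print(finish_job())"
```

```text
the job is handed in; nothing more can be done
None
```

The chest is locked and the job is handed in, at about 28 s of the 62 s allowed, with the gripper open and clear of everything.

- **Lid:** I pressed it down with closed fingers until they stopped at z = 130 mm, the shut height. The side view shows the seam closed.
- **Hasp:** The first push left it about 2 mm proud, so I pushed again until it stopped at 22–26 N. The wrist camera then put the wing at about 3–7 mm out from the chest's front with no measurable slope.
- **Pin:** I took it from the end hole of the block and lowered it through the staple. No contact force showed until it was nearly home, and then I let go.

**Final views:**
- The pin stands upright with its flange on the tongue. The knob top sits where it should for a seated pin, within half a camera pixel.
- The hasp still looks flat.
- The awl, key, driver, figurine and the coloured look-alikes look unmoved.

Separate fixes of the hole differed by 1–1.5 mm, so I corrected the pin's position by eye from the wrist view. The tool also ended tilted by about 0.03 rad from the pushes, which did not stop the pin going in. The last top view was partly blocked by the arm, so the locked front was checked only from the wrist and side cameras.

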